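Turn over the slide carrier that lies face down

TASK

One of the three slide carriers on the front tier of the stepped rack was put down with its glass slide underneath, so that its plain back shows: find it, work the blade of the blue-handled lifter under its near edge and tip it over the step, so that it comes down slide up on the rear tier straight behind its place, then push it back with the lifter until it sits square against the rear fence. The slides are wet: leave the other two carriers as they are, and keep the gripper itself off all three. Finish with the lifter lying flat on the bench, clear of the rack, and do not disturb the pot, the dish or the tin.

Things in the scene. Friction and masses are not known exactly. Their poses are not given: they have to be found in the camera images.
- rack: Stepped rack, fixed: white ribs on a black plate, 140 mm deep (x) by 270 wide (y). Origin: on the bench, mid width, 72 mm behind the front edge; +x from front to rear, z up. Three bays, centred at y = -90, 0, +90 mm, each with two 6 mm ribs 28 mm either side of its centre line; between the ribs open down to the plate (top z = 4 mm). Front tier: x = -72 to -10 mm, rib tops at z = 26 mm.
- rack_step (a point): Top edge of the step between the tiers, middle bay (rack x = -10, y = 0, z = 34 mm). Here the ribs rise 8 mm, upright, from the front tier to the rear tier, whose rib tops are at z = 34 mm. At the front end of the front tier (x = -72 to -68 mm) each rib has a 3 mm lip.
- rack_fence (a point): Foot of the rear fence's front face, middle bay (rack x = +62, y = 0, z = 34 mm). The fence runs across the whole rear of the rack, 14 mm high above the rear tier, which is 72 mm deep from step to fence.
- carrier_1: Slide carrier: solid plate 56 mm (its x) by 80 (y) by 7 thick (z), 85 g. Origin at its centre. +z points out of the front: black, with a clear slide, blue end and pink spots; the back is plain orange. If +z points down, it lies face down. Starts in a bay of the front tier, long side along the rack's y, centre at rack x = -39 mm, near edge just behind the lips, far edge by the step.
- carrier_2: Slide carrier of the same make and size. Any carrier raised by its near edge ends up standing against the step and, pushed 15 degrees or more past upright, falls over it onto the rear tier, up to 40 mm short of the fence; it slides there easily (under 1 N).
- carrier_3: Another slide carrier of the same make and size; the three stand in the bays in any order.
- lifter: Lifter, blue handle and flat steel blade, 166 mm long, 110 g, lying on the bench. Origin on the handle's underside at the place to grip, near its centre of mass; +x to the blade's tip, z up. Handle 16 mm wide (y), 22 high, flat sides, x = -81 to +14 mm, underside z = 0. A thin cranked neck leads down to the blade: 24 mm wide, 2 thick, z = 0 to 2 mm, x = 33 to 85 mm.
- lifter_tip (a point): Middle of the front edge of the lifter's blade, half way up its 2 mm thickness (85 mm ahead of the lifter's origin, 1 mm above its underside).
- objective_pot: Black round pot, 41 mm across, 51 mm high; a bystander. Origin at the centre of its underside.
- petri_dish: Round clear dish with pink contents, 59 mm across, 12 mm high; a bystander. Origin at the centre of its underside.
- screw_tin: Round open tin of screws, 49 mm across, 18 mm high; a bystander. Origin at the centre of its underside.
Mind the look-alikes: they are no part of the job. There is more than one size of the lifter; the job needs the larger.

How it is judged:
By the outcome, as a careful person would: the job done as asked, in the order asked, and still so for the second after the job is handed in, with the robot touching nothing.
It also fails if it takes over 58 s, if anything falls off the work surface, if the arm or the gripper's body presses on something with over 40 N, if the wrist force passes 120 N, or if a joint passes its speed limit or range.

ROBOT

A 6-joint arm with a two-finger parallel gripper is mounted at the origin on a cart in front of the work surface, level with it; the furniture and walls round the work are solid. World frame = base frame: x ahead of the robot, y to its left, z up, the work surface at z = 0. Lengths are in m, angles in rad, forces in N, time in s.
With the tool pointing down it reaches from about 0.225 to 0.875 m from the base axis. Payload 3.4 kg.
Tool frame: the origin (TCP) lies on the centre line of the jaws, within the pads' length; the fingertips stand 25 mm ahead of it and the grasp point (between the pads) lies 6 mm ahead of it (r.tcp_to_tips is the distance from the TCP to the fingertips, in m); z points along the fingers, y is the line along which they close (so a half turn about z gives the same grasp; the last joint's range is limited). The gripper opens to 85 mm and grips with 20 to 120 N. Pads are 22 mm wide; open, the fingers measure 114 mm over their backs; the gripper's body (76 mm by 85 mm) begins 54 mm behind the grasp point. The pads swing forward as they close: fully open they stand 13 mm farther back than shut.
Start: joints at [1.225, 0.276, 1.505, -0, 1.361, -0.121], TCP at [0.128, 0.561, 0.256] pointing down, gripper open.
Joint ranges: [-2.89, 2.89], [-0.75, 2.08], [0.22, 2.7], [-1.18, 4.32], [0.11, 2.71], [-2.7, 2.7]. Speed limits (rad/s): [2.57, 2.57, 3.14, 3.14, 3.14, 3.14].

INTERFACE

Orientations are given as a unit quaternion [x, y, z, w].
In Python, from workcell import r gives the robot as it stands. The module is installed in compiled form; this text tells all that it offers.
- The arm moves only by the tool send_rows, never from a script. Its argument "rows" is a list of rows, each an object of numbers: "claw": the finger opening in m, from 0 to 0.0854; "dx", "dy", "dz": the shift along the tool's x, y, z in m; "rx", "ry", "rz": the turn, a rotation vector about the tool's x, y, z in degrees. A call has 1 to 5 rows; each row shifts and turns the commanded pose from where the row before left it, along the tool's axes as they then stand; what a row does not reach is not made up. A row lasts 1/10 s, in which the tool goes at most 50 mm and 8.59 degrees, less where a joint would pass 70% of its speed; a pose out of reach is approached as far as the arm can. A call with a gripper value outside its range is refused whole. The fingers move at their own pace and stop on an object; "squeeze" is the grip in N (left out, the last holds). Time passes only in rows, so rows that do not move let the fingers close. It gives the time, the measured TCP pose, the force, the opening and the grip force at its end, in the units of the state.
- r.get_obs(): the state, without advancing time (a new reading comes with each control period).
- r.read_camera(name): name is "scene" or "top"; returns a dict with "frame" (480x640x3 uint8, blue, green, red), "z_map" (480x640 float32, m along the optical axis (not along the pixel's ray), 0 where there is no reading), "fx", "fy", "cx", "cy" (pixels), "distortion" ([k1, k2, p1, p2, k3] as OpenCV has them; the pictures are not rectified), "world_to_cam" (4x4, takes a point from world to camera coordinates). Camera axes: x right, y down, z forward; pixel columns grow to the right and rows downward; lengths in m; the calibration is good to about 2 mm. A picture is of the moment at which its call begins.
- r.sign_off(): hands the job in; it is judged then, once.
The state is a dict: "time": time; "joints": joint angles; "dq": joint speeds; "joint_torque": joint torques, N m; "tcp_pos": TCP position; "tcp_rot": TCP orientation; "wrist_force": force on the tool from outside, world axes, zero at the start; "ft_torque": the same for the moment, N m; "grip_width": finger opening in m; "finger_force": force on a finger pad.
Only numpy, scipy, OpenCV 4.12 (cv2) and the standard library are available. Lean on these libraries where they do the work, as an engineer would, in place of code of your own. Each camera call takes 0.05 s, during which the arm holds its last target. There are 200 camera calls.

## Working session

There is one attempt and no reset: what is moved stays moved. The work goes in short steps, Python scripts to look and compute and a tool call to move; the robot and the scene stay as the last step left them, time stands still between calls to the robot, and variables do not carry over. Pictures are saved under pics/ and viewed, at most 10 in all, crops included, and the job is handed in when it is done.

Besides the shell and the picture viewer there is one more tool, called as name([rows], argument=value, ...), one row to a line, values as JSON. send_rows: Moves the arm, as the interface text tells. Its arguments: {"type":"object","properties":{"rows":{"type":"array","items":{"type":"object","properties":{"claw":{"type":"number"},"dx":{"type":"number"},"dy":{"type":"number"},"dz":{"type":"number"},"rx":{"type":"number"},"ry":{"type":"number"},"rz":{"type":"number"}}}},"squeeze":{"type":"number"}},"required":["rows"]}

```bash
mkdir -p pics
cat > h.py <<'E'
import numpy as np, cv2
from workcell import r
from scipy.spatial.transform import Rotation as R
def cam(n):
    c=r.read_camera(n); c['K']=np.array([[c['fx'],0,c['cx']],[0,c['fy'],c['cy']],[0,0,1.]]); c['D']=np.array(c['distortion'],float); c['T']=np.array(c['world_to_cam']); return c
def ray(c,px):
    p=cv2.undistortPoints(np.array(px,float).reshape(-1,1,2),c['K'],c['D']).reshape(-1,2)
    return np.c_[p,np.ones(len(p))]
def onz(c,px,z):
    d=ray(c,px)@c['T'][:3,:3]; o=-c['T'][:3,:3].T@c['T'][:3,3]
    z=np.broadcast_to(z,len(d)); return o+d*((z-o[2])/d[:,2])[:,None]
def depth(c,px):
    px=np.array(px).reshape(-1,2).astype(int); z=c['z_map'][px[:,1],px[:,0]]
    return (ray(c,px)*z[:,None]-c['T'][:3,3])@c['T'][:3,:3]
def proj(c,P):
    P=np.array(P,float).reshape(-1,3); rv=cv2.Rodrigues(c['T'][:3,:3])[0]
    return cv2.projectPoints(P,rv,c['T'][:3,3],c['K'],c['D'])[0].reshape(-1,2)
E
python3 - <<'E'
from h import *
for n in('top','scene'):
    c=cam(n); cv2.imwrite(f'pics/{n}0.png',c['frame']); print(n,c['T'].round(3).tolist(),c['fx'],c['D'])
print(r.get_obs())
E
```

```text
top [[0.025, -1.0, -0.004, -0.005], [-0.985, -0.024, -0.171, 0.492], [0.171, 0.008, -0.985, 1.047], [0.0, 0.0, 0.0, 1.0]] 461.2071266140424 [-0.01635876  0.          0.          0.          0.        ]
scene [[0.817, -0.576, 0.01, -0.374], [-0.322, -0.471, -0.821, 0.205], [0.478, 0.668, -0.571, 0.674], [0.0, 0.0, 0.0, 1.0]] 443.5388103462868 [-0.0988856  0.         0.         0.         0.       ]
{'time': 0.1, 'joints': array([ 1.22501256e+00,  2.76559360e-01,  1.50598646e+00, -4.72542123e-06,
        1.36067000e+00, -1.20993739e-01]), 'dq': array([-4.26217978e-04, -1.62942585e-03, -3.88668814e-03,  3.98697976e-04,
        6.98851574e-05,  1.34451709e-03]), 'joint_torque': array([ 1.74989473e-03, -4.17700231e+01, -2.46410751e+01,  2.86002405e-04,
        5.58594606e-03, -1.69785415e-05]), 'tcp_pos': array([0.12803295, 0.56014751, 0.25551841]), 'tcp_rot': array([ 1.12157992e-01,  9.93690055e-01, -7.90115461e-04, -1.85452114e-04]), 'wrist_force': array([-0.1217222 , -0.36782542, -0.16693152]), 'ft_torque': array([-0.03036368,  0.0338481 ,  0.01434608]), 'finger_force': 0.0, 'grip_width': 0.08520495307803945}
```

View pics/top0.png

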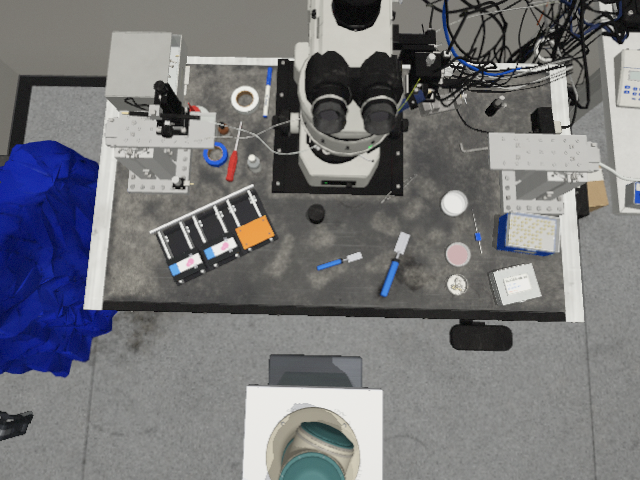

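View pics/scene0.png

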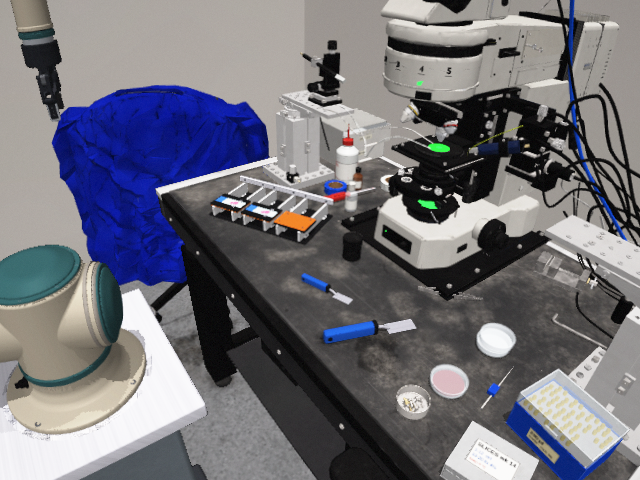

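The top view shows the plain orange carrier at (255,233), in the rack's right-hand bay, with the fence at the upper left. There are two lifters: a large one at (395,265) and a small look-alike at (340,262). The screwdriver at (232,165) and the blue pen at (268,90) could also be mistaken for it. I choose the large one at (395,265).

Run:
```python
from h import *
c=cam('top'); f=c['frame']
a=cv2.resize(f[180:290,145:285],None,fx=5,fy=5,interpolation=cv2.INTER_CUBIC)
b=cv2.resize(f[225:305,370:420],None,fx=5,fy=5,interpolation=cv2.INTER_CUBIC)
im=np.zeros((550,800,3),np.uint8); im[:,:550]=0
a=cv2.resize(a,(550,432)); im[:432,:550]=a; im[:400,550:800]=b
cv2.imwrite('pics/crop1.png',im)
hsv=cv2.cvtColor(f,cv2.COLOR_BGR2HSV)
def seg(lo,hi,box,z):
    x0,y0,x1,y1=box; m=cv2.inRange(hsv[y0:y1,x0:x1],lo,hi); 
    n,l,s,_=cv2.connectedComponentsWithStats(m); k=1+s[1:,4].argmax()
    ys,xs=np.where(l==k); px=np.c_[xs+x0,ys+y0].astype(float); P=onz(c,px,z)[:,:2]
    (ce,sz,an)=cv2.minAreaRect((P*1000).astype(np.float32))
    zz=depth(c,px)[:,2]; print(np.median(zz).round(4),len(px),'rect c',np.round(ce,1),'size',np.round(sz,1),'box',cv2.boxPoints((ce,sz,an)).round(1).tolist())
    return px,P
seg((100,120,80),(125,255,255),(370,225,420,305),.022)
seg((0,0,130),(180,60,255),(385,225,420,258),.002)
px,P=seg((5,150,120),(20,255,255),(230,205,285,260),.033)
```

```text
0.0214 279 rect c [ 407.2 -170.9] size [17.9 89.4] box [[362.20001220703125, -163.60000610351562], [446.0, -194.89999389648438], [452.29998779296875, -178.1999969482422], [368.5, -146.8000030517578]]
0.0022 239 rect c [ 491.7 -202.7] size [25.4 65.3] box [[456.6000061035156, -203.5], [518.0, -225.8000030517578], [526.7000122070312, -201.89999389648438], [465.29998779296875, -179.5]]
0.033 759 rect c [509.  152.7] size [56.8 80.4] box [[465.29998779296875, 175.39999389648438], [502.20001220703125, 103.9000015258789], [552.5999755859375, 130.0], [515.7999877929688, 201.39999389648438]]
```

View pics/crop1.png

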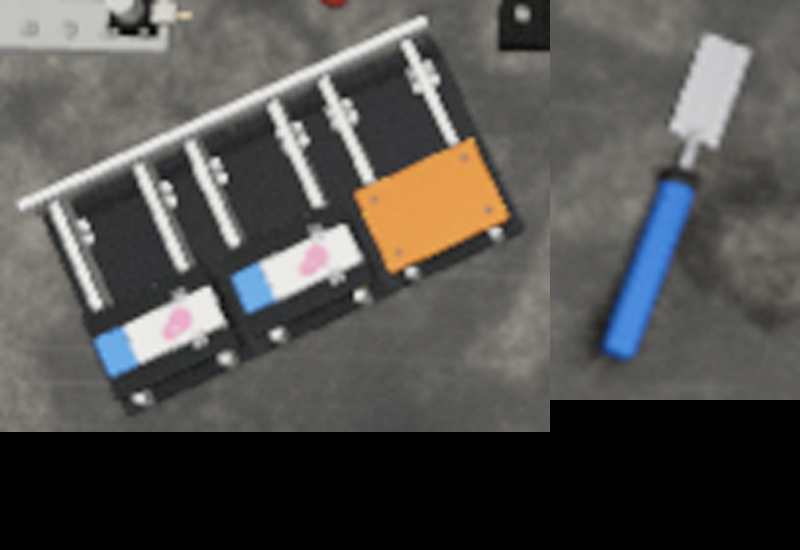

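Large lifter and plain carrier confirmed: handle about 90×17 mm and blade 25 mm wide, plate 57×80 mm. Lifter origin is about (0.442,-0.184) at yaw -20.5°. Rack yaw is 27.3° and its origin is about (0.502,0.251). I'm moving above the lifter now.

send_rows([
  {"rz": 7.6,"claw": 0.05},
  {"dx": -0.032,"dy": -0.034,"dz": 0.008},
  {"dx": -0.032,"dy": -0.034,"dz": 0.008},
  {"dx": -0.032,"dy": -0.034,"dz": 0.008},
  {"dx": -0.032,"dy": -0.034,"dz": 0.008},
])

```text
invalid input at $.rows[0]: expected keys claw, dx, dy, dz, rx, ry, rz
```

send_rows([
  {"dx": -0.032,"dy": -0.034,"dz": 0.008},
  {"dx": -0.032,"dy": -0.034,"dz": 0.008},
  {"dx": -0.032,"dy": -0.034,"dz": 0.008},
  {"dx": -0.032,"dy": -0.034,"dz": 0.008},
  {"dx": -0.032,"dy": -0.034,"dz": 0.008},
])

```text
invalid input at $.rows[0]: expected keys claw, dx, dy, dz, rx, ry, rz
```

send_rows([
  {"dx": -0.032,"dy": -0.034,"dz": 0.008},
  {"dx": -0.032,"dy": -0.034,"dz": 0.008},
  {"dx": -0.032,"dy": -0.034,"dz": 0.008},
  {"dx": -0.032,"dy": -0.034,"dz": 0.008},
  {"dx": -0.032,"dy": -0.034,"dz": 0.008},
])

```text
invalid input at $.rows[0]: expected keys claw, dx, dy, dz, rx, ry, rz
```

send_rows([
  {"dx": -0.032,"dy": -0.034,"dz": 0.008},
  {"dx": -0.032,"dy": -0.034,"dz": 0.008},
  {"dx": -0.01,"dy": -0.01},
  {},
])

```text
invalid input at $.rows[0]: expected keys claw, dx, dy, dz, rx, ry, rz
```

```bash
cat >> h.py <<'E'
def delta(p):
    o=r.get_obs(); M=R.from_quat(o['tcp_rot']); print('t',o['time'],'tcp',o['tcp_pos'].round(4),'tool axes',M.as_matrix().round(3).tolist(),'F',o['wrist_force'].round(1),'w',round(o['grip_width'],4),round(o['finger_force'],1))
    print('tool delta mm',(M.inv().apply(np.array(p)-o['tcp_pos'])*1000).round(1))
E
python3 -c "
from h import *
delta([.442,-.184,.029]); print(r.tcp_to_tips)"
```

```text
t 0.15 tcp [0.128  0.5602 0.2556] tool axes [[-0.975, 0.223, -0.001], [0.223, 0.975, -0.001], [0.0, -0.001, -1.0]] F [-0.5 -0.7 -0.7] w 0.085 0.0
tool delta mm [-472.  -655.2  227.5]
0.025
```

All keys are required.

send_rows([
  {"claw": 0.05,"dx": 0,"dy": 0,"dz": 0,"rx": 0,"ry": 0,"rz": 7.6},
  {"claw": 0.05,"dx": -0.032,"dy": -0.034,"dz": 0.008,"rx": 0,"ry": 0,"rz": 0},
  {"claw": 0.05,"dx": -0.032,"dy": -0.034,"dz": 0.008,"rx": 0,"ry": 0,"rz": 0},
  {"claw": 0.05,"dx": -0.032,"dy": -0.034,"dz": 0.008,"rx": 0,"ry": 0,"rz": 0},
  {"claw": 0.05,"dx": -0.032,"dy": -0.034,"dz": 0.008,"rx": 0,"ry": 0,"rz": 0},
])

```text
time: 0.65
tcp_pos: [0.2007, 0.3866, 0.2237]
tcp_rot: [0.177, 0.984, -0.0, 0.0]
wrist_force: [1.0, -0.4, 1.3]
grip_width: 0.05
finger_force: 0.0
```

send_rows([
  {"claw": 0.05,"dx": -0.032,"dy": -0.034,"dz": 0.008,"rx": 0,"ry": 0,"rz": 0},
  {"claw": 0.05,"dx": -0.032,"dy": -0.034,"dz": 0.008,"rx": 0,"ry": 0,"rz": 0},
  {"claw": 0.05,"dx": -0.032,"dy": -0.034,"dz": 0.008,"rx": 0,"ry": 0,"rz": 0},
  {"claw": 0.05,"dx": -0.032,"dy": -0.034,"dz": 0.008,"rx": 0,"ry": 0,"rz": 0},
  {"claw": 0.05,"dx": -0.032,"dy": -0.034,"dz": 0.008,"rx": 0,"ry": 0,"rz": 0},
])

```text
time: 1.15
tcp_pos: [0.2911, 0.1715, 0.1841]
tcp_rot: [0.177, 0.984, 0.0, 0.0]
wrist_force: [1.6, 0.4, -0.2]
grip_width: 0.0498
finger_force: 0.0
```

send_rows([
  {"claw": 0.05,"dx": -0.032,"dy": -0.034,"dz": 0.008,"rx": 0,"ry": 0,"rz": 0},
  {"claw": 0.05,"dx": -0.032,"dy": -0.034,"dz": 0.008,"rx": 0,"ry": 0,"rz": 0},
  {"claw": 0.05,"dx": -0.032,"dy": -0.034,"dz": 0.008,"rx": 0,"ry": 0,"rz": 0},
  {"claw": 0.05,"dx": -0.032,"dy": -0.034,"dz": 0.008,"rx": 0,"ry": 0,"rz": 0},
  {"claw": 0.05,"dx": -0.032,"dy": -0.034,"dz": 0.008,"rx": 0,"ry": 0,"rz": 0},
])

```text
time: 1.65
tcp_pos: [0.3816, -0.0441, 0.1441]
tcp_rot: [0.178, 0.984, 0.0, 0.0]
wrist_force: [1.0, 0.6, 0.2]
grip_width: 0.0502
finger_force: 0.0
```

send_rows([
  {"claw": 0.05,"dx": -0.032,"dy": -0.034,"dz": 0.008,"rx": 0,"ry": 0,"rz": 0},
  {"claw": 0.05,"dx": -0.032,"dy": -0.034,"dz": 0.008,"rx": 0,"ry": 0,"rz": 0},
  {"claw": 0.05,"dx": 0,"dy": 0,"dz": 0,"rx": 0,"ry": 0,"rz": 0},
  {"claw": 0.05,"dx": 0,"dy": 0,"dz": 0,"rx": 0,"ry": 0,"rz": 0},
])

```text
time: 2.05
tcp_pos: [0.4172, -0.1289, 0.1277]
tcp_rot: [0.179, 0.984, 0.0, -0.001]
wrist_force: [-1.3, 1.0, 0.2]
grip_width: 0.0499
finger_force: 0.0
```

```bash
python3 -c "
from h import *
delta([.442,-.184,.029])"
```

```text
t 2.05 tcp [ 0.4172 -0.1289  0.1277] tool axes [[-0.936, 0.352, -0.002], [0.352, 0.936, 0.001], [0.002, 0.001, -1.0]] F [-1.3  1.   0.2] w 0.0499 0.0
tool delta mm [-42.8 -42.9  98.5]
```

send_rows([
  {"claw": 0.05,"dx": -0.022,"dy": -0.0215,"dz": 0.02,"rx": 0,"ry": 0,"rz": 0},
  {"claw": 0.05,"dx": -0.021,"dy": -0.0215,"dz": 0.02,"rx": 0,"ry": 0,"rz": 0},
  {"claw": 0.05,"dx": 0,"dy": 0,"dz": 0.02,"rx": 0,"ry": 0,"rz": 0},
  {"claw": 0.05,"dx": 0,"dy": 0,"dz": 0.02,"rx": 0,"ry": 0,"rz": 0},
  {"claw": 0.05,"dx": 0,"dy": 0,"dz": 0.018,"rx": 0,"ry": 0,"rz": 0},
])

```text
time: 2.55
tcp_pos: [0.4419, -0.1817, 0.0297]
tcp_rot: [0.177, 0.984, 0.0, -0.001]
wrist_force: [-0.2, 0.1, -0.4]
grip_width: 0.05
finger_force: 0.0
```

Run:
```python
from h import *
delta([.442,-.184,.029])
c=cam('scene'); p=proj(c,[.442,-.184,.01])[0].astype(int); x,y=p
f=cv2.resize(c['frame'][y-70:y+50,x-80:x+80],None,fx=4,fy=4,interpolation=cv2.INTER_CUBIC)
cv2.imwrite('pics/grasp.png',f)
```

```text
t 2.55 tcp [ 0.4419 -0.1817  0.0297] tool axes [[-0.937, 0.349, -0.001], [0.349, 0.937, 0.001], [0.001, 0.001, -1.0]] F [-0.2  0.1 -0.4] w 0.05 0.0
tool delta mm [-0.9 -2.1  0.7]
```

View pics/grasp.png

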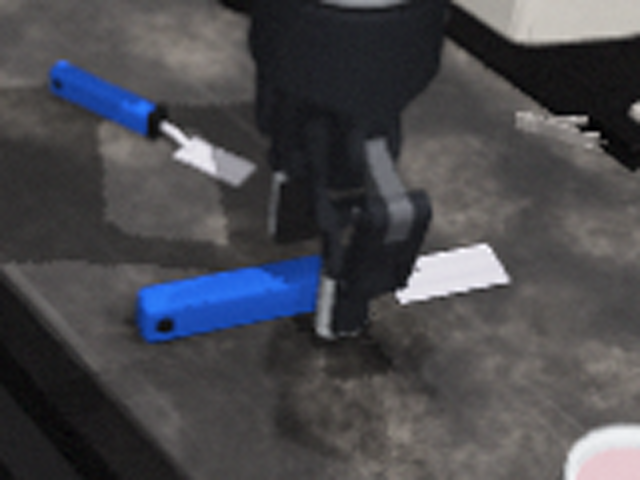

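The fingers straddle the handle just behind the neck, around crop (345,280). I'll close and lift.

send_rows([
  {"claw": 0.0,"dx": -0.001,"dy": -0.002,"dz": 0,"rx": 0,"ry": 0,"rz": 0},
  {"claw": 0.0,"dx": 0,"dy": 0,"dz": 0,"rx": 0,"ry": 0,"rz": 0},
  {"claw": 0.0,"dx": 0,"dy": 0,"dz": 0,"rx": 0,"ry": 0,"rz": 0},
  {"claw": 0.0,"dx": 0,"dy": 0,"dz": 0,"rx": 0,"ry": 0,"rz": 0},
  {"claw": 0.0,"dx": 0,"dy": 0,"dz": 0,"rx": 0,"ry": 0,"rz": 0},
], squeeze=90)

```text
time: 3.1
tcp_pos: [0.4436, -0.1857, 0.0317]
tcp_rot: [0.178, 0.984, -0.0, 0.001]
wrist_force: [-0.3, 2.6, 6.8]
grip_width: 0.0132
finger_force: 89.4
```

Run:
```python
from h import *
a=np.deg2rad(27.3); M=np.array([[np.cos(a),-np.sin(a)],[np.sin(a),np.cos(a)]]); O=np.array([.5024,.2506])
# pre-insert: tip at rack (-100,-90), origin 85 behind
q=O+M@[-.185,-.09]; print(q); delta([q[0],q[1],.14])
# measure lips & fence for rack pose
c=cam('top')
for n,p in {'fence':[[.066,-.135,.048],[.066,.135,.048]],'front':[[-.072,-.135,.004],[-.072,.135,.004]]}.items():
    P=[[*(O+M@[x,y]),z] for x,y,z in p]; print(n,proj(c,P).round(1).tolist())
def edge(lo,hi,box,z):
    x0,y0,x1,y1=box; m=cv2.inRange(c['frame'][y0:y1,x0:x1],lo,hi); n,l,s,_=cv2.connectedComponentsWithStats(m);k=1+s[1:,4].argmax();ys,xs=np.where(l==k)
    return onz(c,np.c_[xs+x0,ys+y0].astype(float),z)[:,:2]
P=edge((190,190,190),(255,255,255),(148,180,258,240),.048)
L=(P-O)@M*1000
print(len(L),'fence pts in rack frame x',np.percentile(L[:,0],[5,50,95]).round(1),'y',L[:,1].min().round(1),L[:,1].max().round(1))
s=L[L[:,0]>57]; print(np.polyfit(s[:,1],s[:,0],1), s[:,0].min(),s[:,0].max())
```

```text
[0.37928427 0.08577428]
t 3.1 tcp [ 0.4436 -0.1857  0.0317] tool axes [[-0.937, 0.35, 0.002], [0.35, 0.937, -0.001], [-0.002, 0.0, -1.0]] F [-0.3  2.6  6.8] w 0.0132 89.4
tool delta mm [ 155.   231.8 -108.6]
fence [[252.3, 184.1], [148.6, 232.4]]
front [[278.2, 238.2], [176.8, 286.4]]
262 fence pts in rack frame x [62.7 65.5 68.1] y -135.5 131.7
[6.30351273e-03 6.55141215e+01] 61.79485304390314 68.95687901913988
```

send_rows([
  {"claw": 0.0,"dx": 0,"dy": 0,"dz": -0.02,"rx": 0,"ry": 0,"rz": 0},
  {"claw": 0.0,"dx": 0,"dy": 0,"dz": -0.03,"rx": 0,"ry": 0,"rz": 0},
  {"claw": 0.0,"dx": 0,"dy": 0,"dz": -0.04,"rx": 0,"ry": 0,"rz": 0},
  {"claw": 0.0,"dx": 0.0,"dy": 0.0,"dz": -0.018,"rx": 0,"ry": 0,"rz": 0},
  {"claw": 0.0,"dx": 0.02,"dy": 0.03,"dz": 0,"rx": 0,"ry": 0,"rz": 0},
])

```text
time: 3.65
tcp_pos: [0.4393, -0.1548, 0.1423]
tcp_rot: [0.179, 0.984, -0.003, 0.006]
wrist_force: [0.7, 1.2, -1.5]
grip_width: 0.0135
finger_force: 88.4
```

send_rows([
  {"claw": 0.0,"dx": 0.025,"dy": 0.037,"dz": 0,"rx": 0,"ry": 0,"rz": 0},
  {"claw": 0.0,"dx": 0.025,"dy": 0.037,"dz": 0,"rx": 0,"ry": 0,"rz": 0},
  {"claw": 0.0,"dx": 0.025,"dy": 0.037,"dz": 0,"rx": 0,"ry": 0,"rz": 0},
  {"claw": 0.0,"dx": 0.025,"dy": 0.037,"dz": 0,"rx": 0,"ry": 0,"rz": 0},
  {"claw": 0.0,"dx": 0.025,"dy": 0.037,"dz": 0,"rx": 0,"ry": 0,"rz": 0},
])

```text
time: 4.15
tcp_pos: [0.3817, 0.0679, 0.1388]
tcp_rot: [0.178, 0.984, 0.0, 0.001]
wrist_force: [1.1, 0.7, -0.7]
grip_width: 0.014
finger_force: 88.4
```

send_rows([
  {"claw": 0.0,"dx": 0.01,"dy": 0.017,"dz": 0,"rx": 0,"ry": 0,"rz": 0},
  {"claw": 0.0,"dx": 0,"dy": 0,"dz": 0,"rx": 0,"ry": 0,"rz": -7.9},
  {"claw": 0.0,"dx": 0,"dy": 0,"dz": 0,"rx": 0,"ry": 0,"rz": -7.9},
  {"claw": 0.0,"dx": 0,"dy": 0,"dz": 0,"rx": 0,"ry": 0,"rz": -7.9},
  {"claw": 0.0,"dx": 0,"dy": 0,"dz": 0,"rx": 0,"ry": 0,"rz": -7.9},
])

```text
time: 4.65
tcp_pos: [0.3788, 0.086, 0.1387]
tcp_rot: [-0.1, 0.995, -0.0, 0.0]
wrist_force: [0.1, 0.6, -1.8]
grip_width: 0.0137
finger_force: 88.4
```

send_rows([
  {"claw": 0.0,"dx": 0,"dy": 0,"dz": 0,"rx": 0,"ry": 0,"rz": -7.9},
  {"claw": 0.0,"dx": 0,"dy": 0,"dz": 0,"rx": 0,"ry": 0,"rz": -8.0},
  {"claw": 0.0,"dx": 0,"dy": 0,"dz": 0,"rx": 0,"ry": 0,"rz": 0},
  {"claw": 0.0,"dx": 0,"dy": 0,"dz": 0,"rx": 0,"ry": 0,"rz": 0},
])

```text
time: 5.05
tcp_pos: [0.3789, 0.0859, 0.1385]
tcp_rot: [-0.232, 0.973, -0.0, 0.0]
wrist_force: [-0.1, 0.3, -1.0]
grip_width: 0.0135
finger_force: 88.4
```

```bash
cat >> h.py <<'E'
A=np.deg2rad(27.1); RM=np.array([[np.cos(A),-np.sin(A),0],[np.sin(A),np.cos(A),0],[0,0,1]]); RO=np.array([.5024,.2500,0])
def rack2w(p): return RO+RM@np.array(p)
def w2rack(p): return (np.array(p)-RO)@RM
E
python3 - <<'E'
from h import *
q=rack2w([-.185,-.091,.14]); delta(q); print('rack tcp',w2rack(r.get_obs()['tcp_pos'])*1000)
c=cam('top'); f=c['frame']; cv2.imwrite('pics/held_top.png',cv2.resize(f[190:300,200:360],None,fx=5,fy=5,interpolation=cv2.INTER_CUBIC))
s=cam('scene'); p=proj(s,q)[0].astype(int); print(p)
cv2.imwrite('pics/held.png',cv2.resize(s['frame'][max(0,p[1]-75):p[1]+75,max(0,p[0]-100):p[0]+100],None,fx=4,fy=4,interpolation=cv2.INTER_CUBIC))
E
```

```text
t 5.05 tcp [0.3789 0.0859 0.1385] tool axes [[-0.892, -0.452, 0.001], [-0.452, 0.892, 0.0], [-0.001, -0.0, -1.0]] F [-0.1  0.3 -1. ] w 0.0135 88.4
tool delta mm [ 0.2 -1.2 -1.5]
rack tcp [-184.74594354  -89.85091916  138.54457812]
[256 207]
```

View pics/held.png

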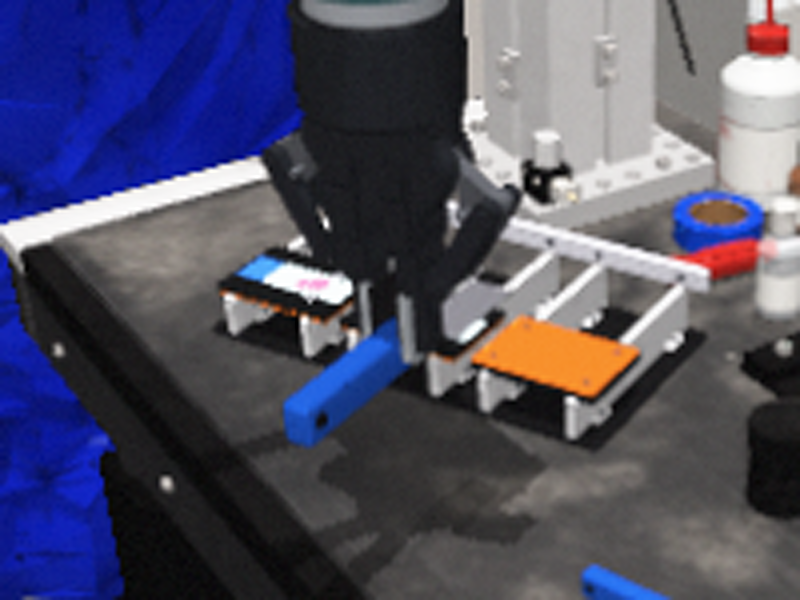

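The lifter is held. The handle is at crop (345,385) and the blade is partly visible past the finger at (480,300). I'll measure the blade and handle from the depth maps.

Run:
```python
from h import *
o=r.get_obs()['tcp_pos']
for n in('top','scene'):
    c=cam(n); v,u=np.mgrid[0:480,0:640]; px=np.c_[u.ravel(),v.ravel()]; px=px[c['z_map'].ravel()>0]
    P=(depth(c,px)-RO)@RM*1000; T=w2rack(o)*1000; Q=P-T
    col=c['frame'][px[:,1],px[:,0]].astype(int)
    b=(Q[:,0]>34)&(Q[:,0]<100)&(abs(Q[:,1])<25)&(abs(Q[:,2]+30)<25)
    print(n,'blade',b.sum(), T.round(1))
    if b.sum()>10:
        q=Q[b]; print(' x max',np.percentile(q[:,0],[50,98,100]).round(1),'y',np.percentile(q[:,1],[2,50,98]).round(1),'z fit',np.polyfit(q[:,0],q[:,2],1).round(4),'z',np.percentile(q[:,2],[5,50,95]).round(1),'yfit',np.polyfit(q[:,0],q[:,1],1).round(3))
    h=(Q[:,0]<-13)&(Q[:,0]>-95)&(abs(Q[:,1])<20)&(abs(Q[:,2]+18)<20)&(col[:,0]>col[:,2]+60)
    if h.sum()>10:
        q=Q[h]; t=q[q[:,2]>np.percentile(q[:,2],40)]
        print(' handle',h.sum(),'x',q[:,0].min().round(1),'y',np.percentile(q[:,1],[2,50,98]).round(1),'z',np.percentile(q[:,2],[5,50,95]).round(1),'yfit',np.polyfit(q[:,0],q[:,1],1).round(3),'zfit',np.polyfit(q[:,0],q[:,2],1).round(3))
```

```text
top blade 0 [-184.7  -89.9  138.4]
scene blade 131 [-184.7  -89.9  138.4]
 x max [59.8 80.7 82.3] y [-11.3  -1.7  12.3] z fit [-5.60000e-03 -2.96102e+01] z [-31.1 -30.  -28.6] yfit [ 0.127 -8.566]
 handle 399 x -85.6 y [-7.8 -5.1  7.2] z [-26.6 -13.2  -9.1] yfit [-0.04  -5.152] zfit [  0.027 -14.132]
```

View pics/held_top.png

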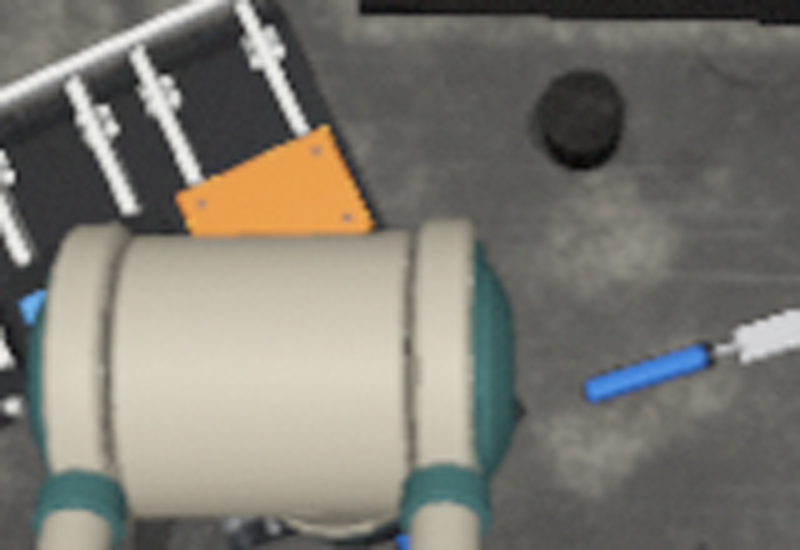

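Blade tip is 82 mm ahead of the TCP, its top 30 mm below, level and centred. That matches the given sizes. I'll lower it and insert under the near edge.

send_rows([
  {"claw": 0.0,"dx": 0,"dy": -0.001,"dz": 0.03,"rx": 0,"ry": 0,"rz": 0},
  {"claw": 0.0,"dx": 0,"dy": 0,"dz": 0.03,"rx": 0,"ry": 0,"rz": 0},
  {"claw": 0.0,"dx": 0,"dy": 0,"dz": 0.0265,"rx": 0,"ry": 0,"rz": 0},
  {"claw": 0.0,"dx": -0.01,"dy": 0,"dz": 0,"rx": 0,"ry": 0,"rz": 0},
  {"claw": 0.0,"dx": -0.01,"dy": 0,"dz": 0,"rx": 0,"ry": 0,"rz": 0},
])

```text
time: 5.75
tcp_pos: [0.3982, 0.0943, 0.052]
tcp_rot: [-0.233, 0.972, 0.0, 0.0]
wrist_force: [1.1, 0.8, 0.1]
grip_width: 0.0137
finger_force: 88.4
```

send_rows([
  {"claw": 0.0,"dx": -0.008,"dy": 0,"dz": 0,"rx": 0,"ry": 0,"rz": 0},
  {"claw": 0.0,"dx": 0,"dy": 0,"dz": 0,"rx": 0,"ry": 0,"rz": 0},
  {"claw": 0.0,"dx": 0,"dy": 0,"dz": 0,"rx": 0,"ry": 0,"rz": 0},
])

```text
time: 6.05
tcp_pos: [0.4052, 0.0979, 0.0526]
tcp_rot: [-0.234, 0.972, -0.0, 0.001]
wrist_force: [-0.3, -0.2, -0.9]
grip_width: 0.0136
finger_force: 88.4
```

Run:
```python
from h import *
o=r.get_obs(); print(w2rack(o['tcp_pos'])*1000,o['wrist_force'])
s=cam('scene'); p=proj(s,rack2w([-.08,-.09,.03]))[0].astype(int)
cv2.imwrite('pics/ins.png',cv2.resize(s['frame'][p[1]-55:p[1]+45,p[0]-70:p[0]+65],None,fx=5,fy=5,interpolation=cv2.INTER_CUBIC))
```

```text
[-155.83757154  -91.10021863   52.63899651] [-0.26971503 -0.2117659  -0.91628159]
```

View pics/ins.png

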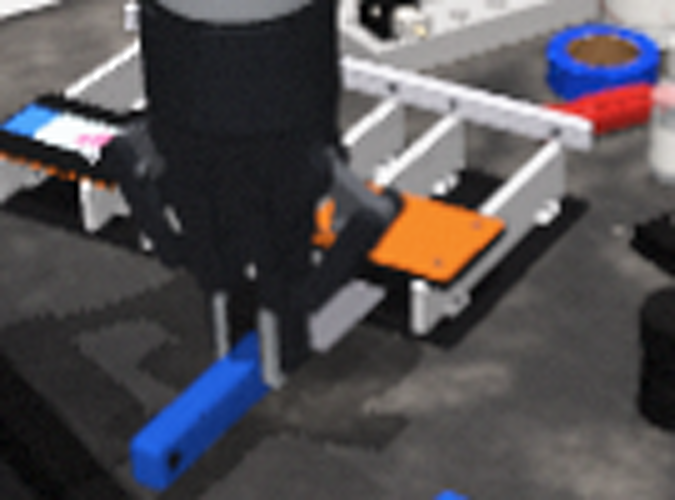

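The blade, tip near (380,290), is level, below the orange plate and left of the right rib. I'll advance 21 mm and begin the lift.

send_rows([
  {"claw": 0.0,"dx": -0.007,"dy": 0,"dz": 0,"rx": 0,"ry": 0,"rz": 0},
  {"claw": 0.0,"dx": -0.007,"dy": 0,"dz": 0,"rx": 0,"ry": 0,"rz": 0},
  {"claw": 0.0,"dx": -0.007,"dy": 0,"dz": 0,"rx": 0,"ry": 0,"rz": 0},
  {"claw": 0.0,"dx": 0,"dy": 0,"dz": 0,"rx": 0,"ry": 0,"rz": 0},
  {"claw": 0.0,"dx": 0,"dy": 0,"dz": 0,"rx": 0,"ry": 0,"rz": 0},
])

```text
time: 6.6
tcp_pos: [0.4231, 0.1073, 0.0517]
tcp_rot: [-0.234, 0.972, 0.0, -0.0]
wrist_force: [-1.1, 0.1, -1.5]
grip_width: 0.0142
finger_force: 88.4
```

send_rows([
  {"claw": 0.0,"dx": 0,"dy": 0,"dz": -0.004,"rx": 0,"ry": 0,"rz": 0},
  {"claw": 0.0,"dx": 0.0003,"dy": 0,"dz": -0.0037,"rx": 0,"ry": 0,"rz": 0},
  {"claw": 0.0,"dx": 0.0003,"dy": 0,"dz": -0.0037,"rx": 0,"ry": 0,"rz": 0},
  {"claw": 0.0,"dx": -0.0003,"dy": 0,"dz": -0.0035,"rx": 0,"ry": 0,"rz": 0},
  {"claw": 0.0,"dx": -0.0004,"dy": 0,"dz": -0.0035,"rx": 0,"ry": 0,"rz": 0},
])

```text
time: 7.1
tcp_pos: [0.4231, 0.1072, 0.0706]
tcp_rot: [-0.234, 0.972, 0.0, 0.0]
wrist_force: [-0.7, 0.6, -1.7]
grip_width: 0.0137
finger_force: 88.4
```

Run:
```python
from h import *
o=r.get_obs(); print(w2rack(o['tcp_pos'])*1000,o['wrist_force'],o['grip_width'])
s=cam('scene'); p=proj(s,rack2w([-.05,-.09,.04]))[0].astype(int)
cv2.imwrite('pics/lift1.png',cv2.resize(s['frame'][p[1]-55:p[1]+45,p[0]-70:p[0]+65],None,fx=5,fy=5,interpolation=cv2.INTER_CUBIC))
```

```text
[-135.608993    -90.98374707   70.62977837] [-0.71205703  0.63778849 -1.73741437] 0.013677680478954084
```

View pics/lift1.png

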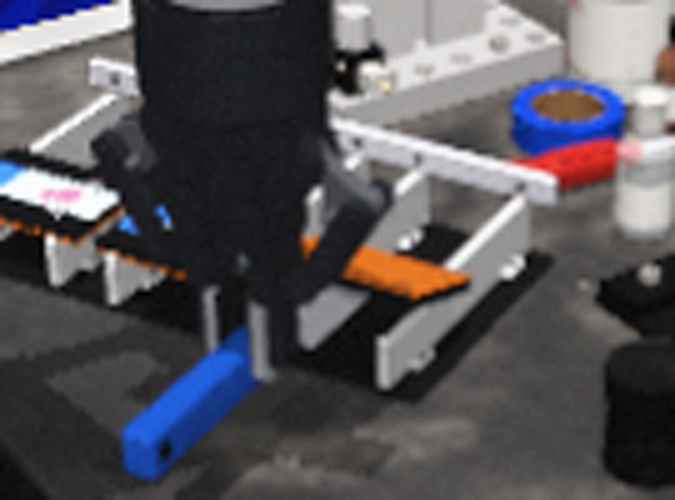

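The carrier is tilting cleanly, near edge up at (450,285) and far edge against the step. I'll continue along the arc.

send_rows([
  {"claw": 0.0,"dx": -0.0015,"dy": 0,"dz": -0.0033,"rx": 0,"ry": 0,"rz": 0},
  {"claw": 0.0,"dx": -0.0015,"dy": 0,"dz": -0.0033,"rx": 0,"ry": 0,"rz": 0},
  {"claw": 0.0,"dx": -0.002,"dy": 0,"dz": -0.003,"rx": 0,"ry": 0,"rz": 0},
  {"claw": 0.0,"dx": -0.002,"dy": 0,"dz": -0.003,"rx": 0,"ry": 0,"rz": 0},
  {"claw": 0.0,"dx": -0.0022,"dy": 0,"dz": -0.0026,"rx": 0,"ry": 0,"rz": 0},
])

```text
time: 7.65
tcp_pos: [0.4315, 0.1115, 0.0857]
tcp_rot: [-0.234, 0.972, 0.0, 0.0]
wrist_force: [0.4, -0.6, -0.7]
grip_width: 0.0137
finger_force: 88.4
```

send_rows([
  {"claw": 0.0,"dx": -0.0022,"dy": 0,"dz": -0.0026,"rx": 0,"ry": 0,"rz": 0},
  {"claw": 0.0,"dx": -0.0026,"dy": 0,"dz": -0.0021,"rx": 0,"ry": 0,"rz": 0},
  {"claw": 0.0,"dx": -0.0026,"dy": 0,"dz": -0.0021,"rx": 0,"ry": 0,"rz": 0},
  {"claw": 0.0,"dx": -0.0031,"dy": 0,"dz": -0.0016,"rx": 0,"ry": 0,"rz": 0},
  {"claw": 0.0,"dx": -0.0031,"dy": 0,"dz": -0.0016,"rx": 0,"ry": 0,"rz": 0},
])

```text
time: 8.15
tcp_pos: [0.4438, 0.1178, 0.0955]
tcp_rot: [-0.234, 0.972, 0.0, 0.0]
wrist_force: [0.4, 0.1, -1.3]
grip_width: 0.0135
finger_force: 88.4
```

Run:
```python
from h import *
o=r.get_obs(); print(w2rack(o['tcp_pos'])*1000,o['wrist_force'],o['grip_width'])
s=cam('scene'); p=proj(s,rack2w([-.05,-.09,.04]))[0].astype(int)
cv2.imwrite('pics/lift2.png',cv2.resize(s['frame'][p[1]-55:p[1]+45,p[0]-70:p[0]+65],None,fx=5,fy=5,interpolation=cv2.INTER_CUBIC))
```

```text
[-112.45110013  -91.01487015   95.5335495 ] [ 0.391157    0.0741353  -1.30774385] 0.013487769691837155
```

View pics/lift2.png

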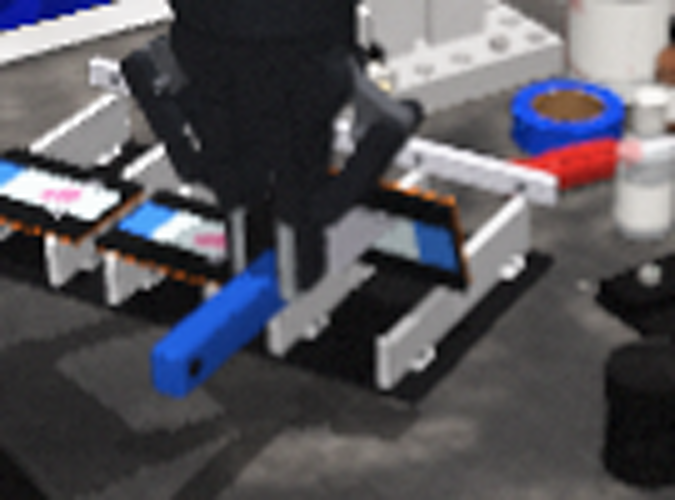

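The plate is nearly upright, at about 70°, with its slide face showing at (410,240). I'll carry it past upright.

send_rows([
  {"claw": 0.0,"dx": -0.0034,"dy": 0,"dz": -0.001,"rx": 0,"ry": 0,"rz": 0},
  {"claw": 0.0,"dx": -0.0034,"dy": 0,"dz": -0.001,"rx": 0,"ry": 0,"rz": 0},
  {"claw": 0.0,"dx": -0.0036,"dy": 0,"dz": -0.0003,"rx": 0,"ry": 0,"rz": 0},
  {"claw": 0.0,"dx": -0.0036,"dy": 0,"dz": -0.0003,"rx": 0,"ry": 0,"rz": 0},
  {"claw": 0.0,"dx": -0.0025,"dy": 0,"dz": -0.0004,"rx": 0,"ry": 0,"rz": 0},
])

```text
time: 8.7
tcp_pos: [0.4586, 0.1253, 0.0984]
tcp_rot: [-0.234, 0.972, 0.0, 0.0]
wrist_force: [-0.5, -0.1, -0.4]
grip_width: 0.0135
finger_force: 88.4
```

send_rows([
  {"claw": 0.0,"dx": -0.0025,"dy": 0,"dz": -0.0003,"rx": 0,"ry": 0,"rz": 0},
  {"claw": 0.0,"dx": -0.0025,"dy": 0,"dz": 0,"rx": 0,"ry": 0,"rz": 0},
  {"claw": 0.0,"dx": -0.0025,"dy": 0,"dz": 0,"rx": 0,"ry": 0,"rz": 0},
  {"claw": 0.0,"dx": -0.003,"dy": 0,"dz": 0,"rx": 0,"ry": 0,"rz": 0},
  {"claw": 0.0,"dx": -0.003,"dy": 0,"dz": 0,"rx": 0,"ry": 0,"rz": 0},
])

```text
time: 9.2
tcp_pos: [0.4704, 0.1313, 0.0987]
tcp_rot: [-0.234, 0.972, 0.0, 0.0]
wrist_force: [0.1, -0.6, -1.3]
grip_width: 0.0138
finger_force: 88.4
```

send_rows([
  {"claw": 0.0,"dx": -0.003,"dy": 0,"dz": 0,"rx": 0,"ry": 0,"rz": 0},
  {"claw": 0.0,"dx": -0.003,"dy": 0,"dz": 0,"rx": 0,"ry": 0,"rz": 0},
  {"claw": 0.0,"dx": -0.003,"dy": 0,"dz": 0,"rx": 0,"ry": 0,"rz": 0},
  {"claw": 0.0,"dx": 0,"dy": 0,"dz": 0,"rx": 0,"ry": 0,"rz": 0},
  {"claw": 0.0,"dx": 0,"dy": 0,"dz": 0,"rx": 0,"ry": 0,"rz": 0},
])

```text
time: 9.7
tcp_pos: [0.4781, 0.1353, 0.0986]
tcp_rot: [-0.234, 0.972, 0.0, -0.0]
wrist_force: [-0.0, -0.2, -1.0]
grip_width: 0.0134
finger_force: 88.4
```

send_rows([
  {"claw": 0.0,"dx": 0,"dy": 0,"dz": -0.01,"rx": 0,"ry": 0,"rz": 0},
  {"claw": 0.0,"dx": 0.02,"dy": 0,"dz": -0.01,"rx": 0,"ry": 0,"rz": 0},
  {"claw": 0.0,"dx": 0.04,"dy": 0,"dz": 0,"rx": 0,"ry": 0,"rz": 0},
  {"claw": 0.0,"dx": 0.04,"dy": 0,"dz": 0,"rx": 0,"ry": 0,"rz": 0},
  {"claw": 0.0,"dx": 0,"dy": 0,"dz": 0,"rx": 0,"ry": 0,"rz": 0},
])

```text
time: 10.2
tcp_pos: [0.3822, 0.0886, 0.1184]
tcp_rot: [-0.233, 0.972, 0.0, -0.004]
wrist_force: [0.5, 0.3, -1.1]
grip_width: 0.0133
finger_force: 88.4
```

```bash
cat > chk.py <<'E'
from h import *
o=r.get_obs(); print(o['time'],'tcp rack',(w2rack(o['tcp_pos'])*1000).round(1),o['wrist_force'].round(1))
for n in('scene','top'):
    s=cam(n); v,u=np.mgrid[0:480,0:640]; px=np.c_[u.ravel(),v.ravel()]; px=px[s['z_map'].ravel()>0]
    P=(depth(s,px)-RO)@RM*1000
    b=(abs(P[:,1]+90)<60)&(P[:,0]>-75)&(P[:,0]<64)&(P[:,2]>37.5)&(P[:,2]<46)
    q=P[b]
    if len(q)>20: print(n,len(q),'x',np.percentile(q[:,0],[1,5,50,95,99]).round(1),'y',np.percentile(q[:,1],[1,5,50,95,99]).round(1),'z',np.percentile(q[:,2],[5,50,95]).round(1))
    np.save(f'/tmp/{n}.npy',q)
    p=proj(s,rack2w([-.02,-.09,.04]))[0].astype(int)
    cv2.imwrite(f'/tmp/{n}.png',cv2.resize(s['frame'][p[1]-50:p[1]+50,p[0]-66:p[0]+66],None,fx=3,fy=3,interpolation=cv2.INTER_CUBIC))
a,b=cv2.imread('/tmp/scene.png'),cv2.imread('/tmp/top.png'); cv2.imwrite('/tmp/both.png',np.hstack([a,b]))
E
python3 chk.py
```

```text
10.2 tcp rack [-180.5  -88.9  118.4] [ 0.5  0.3 -1.1]
scene 570 x [-26.7 -24.6   7.8  62.3  63.4] y [-131.4 -127.3  -90.5  -51.6  -38. ] z [38.5 40.6 44. ]
top 746 x [-23.5 -21.    6.1  38.   63.5] y [-129.8 -126.1  -90.6  -55.2  -52.2] z [38.6 41.2 44.5]
```

The carrier fell onto the rear tier: x about -25 to 33, top z 41, centred at y≈-90. Next I'll lower the blade to mid-edge height and push.

send_rows([
  {"claw": 0.0,"dx": 0,"dy": -0.0015,"dz": 0.025,"rx": 0,"ry": 0,"rz": 0},
  {"claw": 0.0,"dx": 0,"dy": 0,"dz": 0.025,"rx": 0,"ry": 0,"rz": 0},
  {"claw": 0.0,"dx": -0.02,"dy": 0,"dz": 0,"rx": 0,"ry": 0,"rz": 0},
  {"claw": 0.0,"dx": -0.02,"dy": 0,"dz": 0,"rx": 0,"ry": 0,"rz": 0},
  {"claw": 0.0,"dx": -0.02,"dy": 0,"dz": 0,"rx": 0,"ry": 0,"rz": 0},
])

```text
time: 10.8
tcp_pos: [0.446, 0.1167, 0.0689]
tcp_rot: [-0.234, 0.972, -0.0, 0.001]
wrist_force: [-0.2, -0.2, -0.6]
grip_width: 0.0138
finger_force: 88.4
```

send_rows([
  {"claw": 0.0,"dx": -0.005,"dy": 0,"dz": 0,"rx": 0,"ry": 0,"rz": 0},
  {"claw": 0.0,"dx": 0,"dy": 0,"dz": 0,"rx": 0,"ry": 0,"rz": 0},
  {"claw": 0.0,"dx": 0,"dy": 0,"dz": 0,"rx": 0,"ry": 0,"rz": 0},
])

```text
time: 11.1
tcp_pos: [0.447, 0.118, 0.0685]
tcp_rot: [-0.234, 0.972, 0.0, -0.001]
wrist_force: [0.3, -0.4, -0.9]
grip_width: 0.0139
finger_force: 88.4
```

```bash
python3 chk.py
python3 - <<'E'
from h import *
c=cam('scene'); v,u=np.mgrid[0:480,0:640]; px=np.c_[u.ravel(),v.ravel()]; px=px[c['z_map'].ravel()>0]
Q=((depth(c,px)-RO)@RM-w2rack(r.get_obs()['tcp_pos']))*1000
q=Q[(Q[:,0]>36)&(Q[:,0]<78)&(abs(Q[:,1])<16)&(abs(Q[:,2]+30)<6)]; print(len(q),np.percentile(q[:,1],[2,50,98]),np.percentile(q[:,2],[5,50,95]),np.polyfit(q[:,0],q[:,2],1))
E
cp /tmp/both.png pics/rear.png
```

```text
11.1 tcp rack [-109.5  -92.3   68.5] [ 0.3 -0.4 -0.9]
scene 459 x [-69.6 -56.7   6.4  62.6  63.6] y [-130.3 -128.4 -100.7  -58.9  -50.5] z [38.1 40.3 44.1]
top 51 x [30.  32.4 62.8 63.6 63.7] y [-133.2 -131.2 -104.7  -46.5  -42.7] z [37.6 41.5 45.1]
81 [-11.78924033  -2.46583108   7.85763127] [-31.64171057 -30.11677297 -29.03736128] [ 6.39219159e-03 -3.06123513e+01]
```

View pics/rear.png

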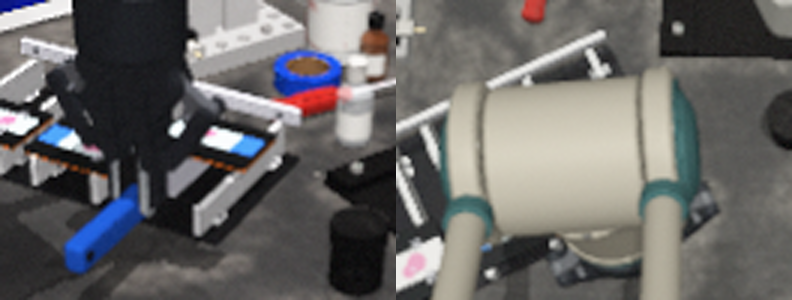

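The carrier lies slide up on the rear tier, at left panel (235,140), with the blade just in front of its near edge. Pushing now.

send_rows([
  {"claw": 0.0,"dx": -0.003,"dy": 0.0015,"dz": 0,"rx": 0,"ry": 0,"rz": 0},
  {"claw": 0.0,"dx": -0.004,"dy": 0,"dz": 0,"rx": 0,"ry": 0,"rz": 0},
  {"claw": 0.0,"dx": -0.004,"dy": 0,"dz": 0,"rx": 0,"ry": 0,"rz": 0},
  {"claw": 0.0,"dx": -0.004,"dy": 0,"dz": 0,"rx": 0,"ry": 0,"rz": 0},
  {"claw": 0.0,"dx": -0.004,"dy": 0,"dz": 0,"rx": 0,"ry": 0,"rz": 0},
])

```text
time: 11.75
tcp_pos: [0.4642, 0.1282, 0.0687]
tcp_rot: [-0.234, 0.972, 0.0, -0.0]
wrist_force: [-0.6, -1.1, -1.1]
grip_width: 0.0137
finger_force: 88.5
```

send_rows([
  {"claw": 0.0,"dx": -0.003,"dy": 0,"dz": 0,"rx": 0,"ry": 0,"rz": 0},
  {"claw": 0.0,"dx": -0.003,"dy": 0,"dz": 0,"rx": 0,"ry": 0,"rz": 0},
  {"claw": 0.0,"dx": -0.003,"dy": 0,"dz": 0,"rx": 0,"ry": 0,"rz": 0},
  {"claw": 0.0,"dx": -0.002,"dy": 0,"dz": 0,"rx": 0,"ry": 0,"rz": 0},
  {"claw": 0.0,"dx": 0,"dy": 0,"dz": 0,"rx": 0,"ry": 0,"rz": 0},
])

```text
time: 12.25
tcp_pos: [0.4742, 0.1332, 0.0687]
tcp_rot: [-0.234, 0.972, 0.0, 0.0]
wrist_force: [0.9, 0.3, -0.8]
grip_width: 0.0138
finger_force: 88.4
```

```bash
python3 chk.py
```

```text
12.25 tcp rack [-78.3 -91.1  68.7] [ 0.9  0.3 -0.8]
scene 435 x [-43.5 -29.7  28.6  62.2  63.3] y [-131.2 -129.  -100.6  -55.6  -42.5] z [38.  40.2 43.4]
```

send_rows([
  {"claw": 0.0,"dx": -0.001,"dy": 0,"dz": 0,"rx": 0,"ry": 0,"rz": 0},
  {"claw": 0.0,"dx": -0.001,"dy": 0,"dz": 0,"rx": 0,"ry": 0,"rz": 0},
  {"claw": 0.0,"dx": 0,"dy": 0,"dz": 0,"rx": 0,"ry": 0,"rz": 0},
])

```text
time: 12.65
tcp_pos: [0.4756, 0.134, 0.0687]
tcp_rot: [-0.234, 0.972, 0.0, 0.0]
wrist_force: [-0.6, 0.5, -1.6]
grip_width: 0.0139
finger_force: 88.4
```

send_rows([
  {"claw": 0.0,"dx": -0.001,"dy": 0,"dz": 0,"rx": 0,"ry": 0,"rz": 0},
  {"claw": 0.0,"dx": 0,"dy": 0,"dz": 0,"rx": 0,"ry": 0,"rz": 0},
])

```text
time: 12.85
tcp_pos: [0.4757, 0.1342, 0.0686]
tcp_rot: [-0.234, 0.972, 0.0, -0.001]
wrist_force: [-1.0, -1.2, 0.3]
grip_width: 0.0139
finger_force: 88.6
```

send_rows([
  {"claw": 0.0,"dx": -0.001,"dy": 0,"dz": 0,"rx": 0,"ry": 0,"rz": 0},
  {"claw": 0.0,"dx": 0,"dy": 0,"dz": 0,"rx": 0,"ry": 0,"rz": 0},
])

```text
time: 13.05
tcp_pos: [0.4757, 0.1343, 0.0684]
tcp_rot: [-0.234, 0.972, -0.0, -0.002]
wrist_force: [-4.6, -2.1, 1.9]
grip_width: 0.0138
finger_force: 88.8
```

Resistance along rack -x shows contact with the fence. I'll give a slight extra press to square it, back off, and check.

send_rows([
  {"claw": 0.0,"dx": -0.001,"dy": 0,"dz": 0,"rx": 0,"ry": 0,"rz": 0},
  {"claw": 0.0,"dx": 0,"dy": 0,"dz": 0,"rx": 0,"ry": 0,"rz": 0},
  {"claw": 0.0,"dx": 0,"dy": 0,"dz": 0,"rx": 0,"ry": 0,"rz": 0},
])

```text
time: 13.35
tcp_pos: [0.4758, 0.1344, 0.0684]
tcp_rot: [-0.234, 0.972, -0.0, -0.003]
wrist_force: [-5.1, -3.6, 3.0]
grip_width: 0.0135
finger_force: 89.0
```

send_rows([
  {"claw": 0.0,"dx": 0.005,"dy": 0,"dz": 0,"rx": 0,"ry": 0,"rz": 0},
  {"claw": 0.0,"dx": 0.02,"dy": 0,"dz": 0,"rx": 0,"ry": 0,"rz": 0},
  {"claw": 0.0,"dx": 0.04,"dy": 0,"dz": 0,"rx": 0,"ry": 0,"rz": 0},
  {"claw": 0.0,"dx": 0.04,"dy": 0,"dz": 0,"rx": 0,"ry": 0,"rz": 0},
  {"claw": 0.0,"dx": 0,"dy": 0,"dz": -0.03,"rx": 0,"ry": 0,"rz": 0},
])

```text
time: 13.85
tcp_pos: [0.3719, 0.0863, 0.0944]
tcp_rot: [-0.233, 0.972, 0.002, -0.01]
wrist_force: [-0.5, 0.0, -1.1]
grip_width: 0.0139
finger_force: 88.4
```

send_rows([
  {"claw": 0.0,"dx": 0.045,"dy": 0,"dz": 0,"rx": 0,"ry": 0,"rz": 0},
  {"claw": 0.0,"dx": 0.04,"dy": -0.02,"dz": 0,"rx": 0,"ry": 0,"rz": 0},
  {"claw": 0.0,"dx": 0.0,"dy": -0.045,"dz": 0,"rx": 0,"ry": 0,"rz": 0},
  {"claw": 0.0,"dx": 0.0,"dy": -0.045,"dz": 0,"rx": 0,"ry": 0,"rz": 0},
  {"claw": 0.0,"dx": 0,"dy": -0.03,"dz": 0,"rx": 0,"ry": 0,"rz": 0},
])

```text
time: 14.35
tcp_pos: [0.3756, -0.0788, 0.0997]
tcp_rot: [-0.233, 0.973, -0.002, 0.003]
wrist_force: [0.1, -0.3, -1.6]
grip_width: 0.0138
finger_force: 88.5
```

```bash
python3 chk.py
python3 - <<'E'
import numpy as np
from h import *
q=np.load('/tmp/top.npy'); 
q=q[(q[:,2]>39)&(q[:,2]<43)&(q[:,0]<58)]
# near edge per y bin, on 41 mm surface
for y in range(-125,-54,10):
    b=q[abs(q[:,1]-y)<5]; print(y,b[:,0].min().round(1) if len(b) else None,end=' | ')
c=cam('top'); f=c['frame']
# black carrier vs slide: near edge by top rect of segmented dark is unclear; fence-face pts
print(); print(proj(c,[rack2w(np.array(p)/1000) for p in [(6,-130,41),(6,-50,41),(62,-50,41),(62,-130,41)]]).round(1).tolist())
v,u=np.mgrid[0:480,0:640]; px=np.c_[u.ravel(),v.ravel()]; px=px[c['z_map'].ravel()>0]; P=(depth(c,px)-RO)@RM*1000
for b in (0,90):
    k=P[(abs(P[:,1]-b)<45)&(P[:,0]>-75)&(P[:,0]<-8)&(P[:,2]>30)&(P[:,2]<40)]; print(b,len(k),k.mean(0).round(1))
E
```

```text
14.35 tcp rack [-262.7 -234.9   99.7] [ 0.1 -0.3 -1.6]
scene 32 x [40.9 42.5 59.9 63.5 63.8] y [-134.8 -134.  -127.1 -120.7 -119.2] z [38.3 41.1 45.8]
top 759 x [ 6.4  8.6 35.4 62.1 63.4] y [-131.3 -127.7  -91.1  -55.   -48.2] z [38.3 41.4 44.4]
-125 6.6 | -115 3.8 | -105 7.1 | -95 6.3 | -85 6.9 | -75 7.2 | -65 -5.6 | -55 7.5 | 
[[261.6, 207.7], [231.1, 221.9], [221.6, 201.4], [251.9, 187.4]]
0 731 [-38.2  -1.5  33.3]
90 748 [-37.7  88.3  33.3]
```

The carrier's near edge is at x≈6.5–7.5 all along, expected 6, so it's seated square against the fence. The other two carriers haven't moved. I'll return the lifter to its original clear spot.

send_rows([
  {"claw": 0.0,"dx": 0,"dy": 0,"dz": 0,"rx": 0,"ry": 0,"rz": 7.9},
  {"claw": 0.0,"dx": 0,"dy": 0,"dz": 0,"rx": 0,"ry": 0,"rz": 7.9},
  {"claw": 0.0,"dx": 0,"dy": 0,"dz": 0,"rx": 0,"ry": 0,"rz": 7.9},
  {"claw": 0.0,"dx": 0,"dy": 0,"dz": 0,"rx": 0,"ry": 0,"rz": 7.9},
  {"claw": 0.0,"dx": 0,"dy": 0,"dz": 0,"rx": 0,"ry": 0,"rz": 7.9},
])

```text
time: 15.0
tcp_pos: [0.372, -0.0745, 0.0986]
tcp_rot: [0.111, 0.994, 0.0, 0.0]
wrist_force: [-0.6, -0.7, -1.8]
grip_width: 0.0134
finger_force: 88.6
```

send_rows([
  {"claw": 0.0,"dx": 0,"dy": 0,"dz": 0,"rx": 0,"ry": 0,"rz": 7.9},
  {"claw": 0.0,"dx": -0.03,"dy": -0.025,"dz": 0,"rx": 0,"ry": 0,"rz": 0},
  {"claw": 0.0,"dx": -0.03,"dy": -0.025,"dz": 0,"rx": 0,"ry": 0,"rz": 0},
  {"claw": 0.0,"dx": -0.03,"dy": -0.025,"dz": 0,"rx": 0,"ry": 0,"rz": 0},
  {"claw": 0.0,"dx": 0,"dy": 0,"dz": 0.02,"rx": 0,"ry": 0,"rz": 0},
])

```text
time: 15.5
tcp_pos: [0.4372, -0.1822, 0.081]
tcp_rot: [0.177, 0.984, -0.003, 0.006]
wrist_force: [0.8, -0.2, -0.8]
grip_width: 0.0134
finger_force: 88.6
```

send_rows([
  {"claw": 0.0,"dx": 0,"dy": 0,"dz": 0.02,"rx": 0,"ry": 0,"rz": 0},
  {"claw": 0.0,"dx": 0,"dy": 0,"dz": 0.01,"rx": 0,"ry": 0,"rz": 0},
  {"claw": 0.0,"dx": 0,"dy": 0,"dz": 0,"rx": 0,"ry": 0,"rz": 0},
])

```text
time: 15.8
tcp_pos: [0.4296, -0.1758, 0.0475]
tcp_rot: [0.176, 0.984, 0.001, -0.002]
wrist_force: [-0.6, 0.8, -0.8]
grip_width: 0.0136
finger_force: 88.6
```

Run:
```python
from h import *
delta([.442,-.184,.0325])
c=cam('scene'); v,u=np.mgrid[0:480,0:640]; px=np.c_[u.ravel(),v.ravel()]; px=px[c['z_map'].ravel()>0]
o=r.get_obs(); a=np.deg2rad(-20.5); M=np.array([[np.cos(a),-np.sin(a),0],[np.sin(a),np.cos(a),0],[0,0,1]])
Q=(depth(c,px)-o['tcp_pos'])@M*1000
q=Q[(Q[:,0]>36)&(Q[:,0]<80)&(abs(Q[:,1])<10)&(abs(Q[:,2]+30)<8)]; print(len(q),np.percentile(q[:,2],[5,50,95]),np.polyfit(q[:,0],q[:,2],1))
```

```text
t 15.8 tcp [ 0.4296 -0.1758  0.0475] tool axes [[-0.938, 0.347, -0.003], [0.347, 0.938, 0.002], [0.003, 0.001, -1.0]] F [-0.6  0.8 -0.8] w 0.0136 88.6
tool delta mm [-14.6  -3.4  15. ]
200 [-32.25394057 -30.72939213 -28.8885829 ] [-3.16115307e-03 -3.05358355e+01]
```

send_rows([
  {"claw": 0.0,"dx": 0,"dy": 0,"dz": 0.008,"rx": 0,"ry": 0,"rz": 0},
  {"claw": 0.0,"dx": 0,"dy": 0,"dz": 0.004,"rx": 0,"ry": 0,"rz": 0},
  {"claw": 0.0,"dx": 0,"dy": 0,"dz": 0.002,"rx": 0,"ry": 0,"rz": 0},
  {"claw": 0.0,"dx": 0,"dy": 0,"dz": 0.001,"rx": 0,"ry": 0,"rz": 0},
  {"claw": 0.0,"dx": 0,"dy": 0,"dz": 0,"rx": 0,"ry": 0,"rz": 0},
])

```text
time: 16.35
tcp_pos: [0.4308, -0.1774, 0.0337]
tcp_rot: [0.177, 0.984, 0.0, 0.0]
wrist_force: [0.1, 0.2, -1.0]
grip_width: 0.0134
finger_force: 88.6
```

send_rows([
  {"claw": 0.05,"dx": 0,"dy": 0,"dz": 0,"rx": 0,"ry": 0,"rz": 0},
  {"claw": 0.05,"dx": 0,"dy": 0,"dz": 0,"rx": 0,"ry": 0,"rz": 0},
  {"claw": 0.05,"dx": 0,"dy": 0,"dz": 0,"rx": 0,"ry": 0,"rz": 0},
  {"claw": 0.05,"dx": 0,"dy": 0,"dz": -0.01,"rx": 0,"ry": 0,"rz": 0},
  {"claw": 0.05,"dx": 0,"dy": 0,"dz": -0.03,"rx": 0,"ry": 0,"rz": 0},
])

```text
time: 16.85
tcp_pos: [0.429, -0.1764, 0.0727]
tcp_rot: [0.177, 0.984, 0.001, -0.003]
wrist_force: [0.2, 0.1, 0.1]
grip_width: 0.0496
finger_force: 0.0
```

send_rows([
  {"claw": 0.05,"dx": 0,"dy": 0,"dz": -0.045,"rx": 0,"ry": 0,"rz": 0},
  {"claw": 0.05,"dx": 0,"dy": 0,"dz": -0.045,"rx": 0,"ry": 0,"rz": 0},
  {"claw": 0.05,"dx": 0.03,"dy": 0,"dz": -0.03,"rx": 0,"ry": 0,"rz": 0},
  {"claw": 0.05,"dx": 0,"dy": 0,"dz": 0,"rx": 0,"ry": 0,"rz": 0},
  {"claw": 0.05,"dx": 0,"dy": 0,"dz": 0,"rx": 0,"ry": 0,"rz": 0},
])

```text
time: 17.35
tcp_pos: [0.4027, -0.1669, 0.1948]
tcp_rot: [0.177, 0.984, -0.0, 0.001]
wrist_force: [0.5, -0.2, -0.6]
grip_width: 0.0501
finger_force: 0.0
```

```bash
python3 chk.py
python3 - <<'E'
from h import *
c=cam('scene'); hsv=cv2.cvtColor(c['frame'],cv2.COLOR_BGR2HSV)
m=cv2.inRange(hsv,(100,120,80),(125,255,255)); v,u=np.where((m>0)&(c['z_map']>0)); P=depth(c,np.c_[u,v])
k=P[(P[:,0]>.3)&(P[:,0]<.5)&(P[:,1]<-.11)&(P[:,1]>-.25)&(P[:,2]<.1)]*1000
print('handle',len(k),k.min(0).round(1),k.max(0).round(1),np.percentile(k[:,2],[5,50,95]))
v,u=np.mgrid[0:480,0:640]; px=np.c_[u.ravel(),v.ravel()]; px=px[c['z_map'].ravel()>0]; P=depth(c,px)*1000
g=c['frame'][px[:,1],px[:,0]].min(1); b=P[(g>120)&(P[:,0]>455)&(P[:,0]<520)&(P[:,1]<-170)&(P[:,1]>-230)&(P[:,2]<60)]; print('blade z',len(b),np.percentile(b[:,2],[5,50,95]))
E
```

```text
17.35 tcp rack [-278.7 -325.7  194.8] [ 0.5 -0.2 -0.6]
scene 520 x [ 3.9  6.1 35.8 62.2 63.4] y [-130.4 -128.3  -89.7  -49.7  -34.8] z [38.5 40.7 44.1]
top 747 x [ 6.4  9.  35.2 61.6 63.4] y [-131.3 -127.7  -91.1  -54.7  -40.9] z [38.5 41.2 44.6]
handle 723 [ 350.1 -185.5   -2.3] [ 435.5 -126.2   25.1] [ 3.51759277 19.37582737 23.24884918]
blade z 301 [0.53644608 2.07403771 3.95900865]
```

The lifter lies flat: handle top about 22 mm, blade top about 2 mm. The carrier is seated, so I'm handing in.

```bash
python3 -c "
from workcell import r
print(r.sign_off())"
```

```text
the job is handed in; nothing more can be done
None
```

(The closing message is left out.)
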